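Hang the trivet on the telescopic drying stand and hold the mast at its second stop

TASK

Take the square wooden frame trivet out of its slotted holder, hang it on the drying stand's bar (bar through the opening, its top strip resting on the bar) and let go of it while the mast is still down. Then pinch the stand's head so that its release button is squeezed in, pull the mast up past its first stop to the second stop at the end of its travel, and finish there, still pinching and holding the mast fully up with the button squeezed in and the trivet hanging free. Leave the other things on the worktop where they are.

Things in the scene. Friction and masses are not known exactly. Their poses are not given: they have to be found in the camera images.
- stand: Telescopic drying stand, fixed: round steel foot 110 mm across, steel sleeve 28 mm across and 120 mm high, in it the sliding mast with a horizontal bar and a head. Origin: centre of the foot's underside, z up. The bar points along the stand's -y; the release button looks along its -x (roughly towards the robot).
- head (a point): Centre of the black head of the mast, on the stand's axis, 170 mm up with the mast down; rises with it; axes as the stand's. Head 34 mm along x, 26 mm along y, 40 mm high. The button (18 mm wide, 26 mm high) stands 9 mm out of its -x face: 43 mm across along x, 37 mm with the button fully in. Pinch along x from above, one finger on the button.
- release (a joint): Release button: 0 out, 0.006 (m) fully in; moves along the stand's +x. Spring: 2 N at the start, 6.5 N fully in. Out, it locks the mast; the lock is free from about 0.0035 m on, and springs out when let go.
- mast (a joint): Height of the mast: 0 down (start), first stop at 0.045, second stop at 0.090 (m), the end of travel. With the button squeezed in it slides freely (about 3 N weight of mast, 1 N friction) and sinks if let go; with the button out it locks, with 2 mm play, when it meets 0, 0.045 or 0.090.
- bar_hang (a point): Point on the top of the round steel bar (10 mm thick, its axis 130 mm above the worktop with the mast down) where the trivet is to hang, 90 mm from the mast's axis along the stand's -y; rises with the mast. Anywhere within 30 mm along the bar will do.
- bar_tip (a point): Free end of the bar: far side of the 18 mm round knob on its tip, 147 mm from the mast's axis, at the height of the bar's axis.
- trivet: Loose square frame of light wood, 110 x 110 x 12 mm, about 0.11 kg, upright in the holder. Origin: middle of its lower edge; x along its width, y through its thickness, z up. Top and bottom strips 20 mm deep, side strips 18 mm wide: opening 74 mm wide and 70 mm high, 20 to 90 mm above the origin. It hangs with y along the bar.
- trivet_top (a point): Middle of the top edge of the trivet, 110 mm above its origin. Pinch the 12 mm thickness (along trivet y) here from above; the tips must stay less than 20 mm below this edge, to stay clear of the bar.
- holder: Fixed wooden holder, 130 x 50 mm, 30 mm high, with a slot 16 mm wide along its x, floor at 8 mm, open upwards, in which the trivet stands. Origin: centre of its underside; axes as the trivet's at the start.
- mug_word: Bystander: cream mug, 96 mm high; origin at the centre of its underside.
- tumbler: Bystander: clear glass tumbler, 81 mm across, 92 mm high; origin at the centre of its underside.
- jam_jar: Bystander: jam jar, 68 mm across, 84 mm high; origin at the centre of its underside.
- tin_half: Bystander: low food tin, 73 mm across, 57 mm high; origin at the centre of its underside.
- spoon_loose: Bystander: spoon lying flat near the front edge, 193 mm long; origin at the centre of its underside.
- scourer_pot: Bystander: low round pot, 63 mm across, 34 mm high; origin at the centre of its underside.

How it is judged:
By the outcome, as a careful person would: the job done as asked, in the order asked, and still so for the second after the job is handed in, while the arm keeps its last pose, push and grip.
It also fails if it takes over 56 s, if anything falls off the work surface, if the arm or the gripper's body presses on something with over 40 N, if the wrist force passes 120 N, or if a joint passes its speed limit or range.

ROBOT

A 7-joint arm with a two-finger parallel gripper is mounted at the origin on a cart in front of the work surface, level with it; the furniture and walls round the work are solid. World frame = base frame: x ahead of the robot, y to its left, z up, the work surface at z = 0. Lengths are in m, angles in rad, forces in N, time in s.
With the tool pointing down it reaches from about 0.4 to 0.85 m from the base axis. Payload 4.5 kg.
Tool frame: the origin (TCP) lies on the centre line of the jaws, within the pads' length; the fingertips stand 11 mm ahead of it and the grasp point (between the pads) lies 8 mm behind it; z points along the fingers, y is the line along which they close (so a half turn about z gives the same grasp; the last joint's range is limited). The gripper opens to 85 mm and grips with 20 to 120 N. Pads are 22 mm wide; open, the fingers measure 114 mm over their backs; the gripper's body (76 mm by 85 mm) begins 54 mm behind the grasp point. The pads swing forward as they close: fully open they stand 13 mm farther back than shut.
Start: joints at [-1.152, 0.689, -0.195, 1.565, 0.157, 0.902, -0.215], TCP at [0.235, 0.579, 0.242] pointing down, gripper open.
Joint ranges: [-3.01, 3.01], [-0.46, 2.08], [-1.47, 1.51], [0.13, 2.56], [-1, 4.14], [0.04, 2.09], [-2.66, 2.66]. Speed limits (rad/s): [2.57, 2.57, 3.14, 3.14, 3.14, 3.14, 3.14].

INTERFACE

Orientations are given as a rotation vector (axis times angle).
In Python, from plant import arm gives the robot as it stands.
- The arm moves only by the shell command python3 -m crank 'ROWS'. ROWS is JSON, a list of rows, each a list of 7 numbers: the shift along the tool's x, y, z in mm, then the turn, a rotation vector about the tool's x, y, z in rad, then the finger opening in mm, from 0 to 85.4. In form: [[tx, ty, tz, ax, ay, az, gripper], ...]. A call has 1 to 8 rows; each row shifts and turns the commanded pose from where the row before left it, along the tool's axes as they then stand; what a row does not reach is not made up. A row lasts 1/12 s, in which the tool goes at most 41.7 mm and 7.16 degrees, less where a joint would pass 70% of its speed; a pose out of reach is approached as far as the arm can. A call with a gripper value outside its range is refused whole. The fingers move at their own pace and stop on an object; the grip force is fixed at half the most. Time passes only in rows, so rows that do not move let the fingers close. It gives the time, the measured TCP pose, the force, the opening and the grip force at its end, in the units of the state.
- arm.get_state(): the state, without advancing time (a new reading comes with each control period).
- arm.grab_frame(name): name is "scene" or "side" or "wrist"; returns a dict with "pixels" (384x512x3 uint8, red, green, blue), "fov_y" (degrees; the focal length in pixels is half the picture's height over the tangent of half this angle, whatever the lens; pixels are square), "cx", "cy" (the principal point, pixels), "position" and "attitude" of the camera in the world; the wrist camera has in their place "hand_eye" (4x4, takes a point from camera to tool coordinates, whose origin is the TCP and whose axes are the flange's). Camera axes: x right, y up, looking along -z (the intrinsics and any distortion apply to the point x, -y, -z); pixel columns grow to the right and rows downward; lengths in m; the calibration is good to about 2 mm. A picture is of the moment at which its call begins: read the wrist's pose just before it. There is no depth.
- arm.job_done(): hands the job in; it is judged then, once.
The state is a dict: "t": time; "joint_pos": joint angles; "joint_vel": joint speeds; "joint_efforts": joint torques, N m; "position": TCP position; "orientation": TCP orientation; "ft_force": force on the tool from outside, world axes, zero at the start; "torque": the same for the moment, N m; "gripper_width": opening from 0.0 (shut) to 1.0 (fully open); "grip_force": force on a finger pad.
Only numpy, scipy, OpenCV 4.12 (cv2) and the standard library are available. Lean on these libraries where they do the work, as an engineer would, in place of code of your own. Each camera call takes 0.05 s, during which the arm holds its last target. There are 200 camera calls.

## Working session

There is one attempt and no reset: what is moved stays moved. The work goes in short steps, Python scripts to look and compute and a shell command to move; the robot and the scene stay as the last step left them, time stands still between calls to the robot, and variables do not carry over. Pictures are saved under pics/ and viewed, at most 13 in all, crops included, and the job is handed in when it is done.

```bash
mkdir -p pics; ls
cat > h.py <<'E'
import numpy as np, cv2, json
from scipy.spatial.transform import Rotation as R
from plant import arm
def grab(n,save=None):
    s=arm.get_state(); f=arm.grab_frame(n)
    if save: cv2.imwrite(f'pics/{save}.png',f['pixels'][:,:,::-1])
    return s,f
def campose(f,s=None):
    if 'hand_eye' in f:
        T=np.eye(4);T[:3,:3]=R.from_rotvec(s['orientation']).as_matrix();T[:3,3]=s['position']
        return T@np.array(f['hand_eye'])
    T=np.eye(4);a=np.array(f['attitude']);T[:3,3]=f['position']
    T[:3,:3]=a if a.shape==(3,3) else (R.from_rotvec(a).as_matrix() if a.size==3 else R.from_quat(a).as_matrix())
    return T
E
python3 - <<'E'
from h import *
for n in ['scene','side','wrist']:
    s,f=grab(n,n); print(n,{k:v for k,v in f.items() if k!='pixels'})
print(s)
a=[cv2.imread(f'pics/{n}.png') for n in ['scene','side']]
E
```

```text
pics
scene {'fov_y': 51.87972330364462, 'cx': 254.84318512452134, 'cy': 191.29366688650296, 'position': array([0.24861092, 0.29848808, 0.83866036]), 'attitude': array([ 0.22748421, -0.70980014, -2.4198182 ])}
side {'fov_y': 55.89337664186173, 'cx': 255.54981228712182, 'cy': 196.81440413261134, 'position': array([-0.12875978, -0.11676005,  0.68621232]), 'attitude': array([ 0.67361802, -0.6561041 , -1.45250436])}
wrist {'fov_y': 60.30502670050184, 'cx': 256.16547180537134, 'cy': 191.7075717837086, 'hand_eye': array([[-9.36286979e-04,  9.54901872e-01,  2.96920086e-01,
         7.43149346e-02],
       [ 9.99999550e-01,  9.38566854e-04,  1.34875722e-04,
        -2.98525735e-05],
       [-1.49886272e-04,  2.96920079e-01, -9.54902322e-01,
        -1.32054813e-01],
       [ 0.00000000e+00,  0.00000000e+00,  0.00000000e+00,
         1.00000000e+00]])}
{'t': 0.1, 'joint_pos': array([-1.15219039,  0.68992822, -0.19450727,  1.56624435,  0.15728731,
        0.90254394, -0.21511415]), 'joint_vel': array([-2.65515338e-04, -1.99307502e-03, -1.88875099e-05, -7.45388377e-04,
        7.62873183e-04, -4.50089701e-04, -8.84261984e-05]), 'joint_efforts': array([-4.34823101e-03, -5.40601838e+01, -1.27175298e+00, -1.58987117e+01,
        9.44703264e-03,  4.32328219e-03,  2.47495741e-06]), 'position': array([0.2344397 , 0.57873465, 0.24154524]), 'orientation': array([-6.00620643e-01, -3.08343412e+00,  2.70561950e-03]), 'ft_force': array([-0.08562951, -0.39488849, -0.27835702]), 'torque': array([-0.01137375, -0.02102187, -0.03005889]), 'grip_force': 0.0, 'gripper_width': 1.0007732443310156}
```

View pics/scene.png

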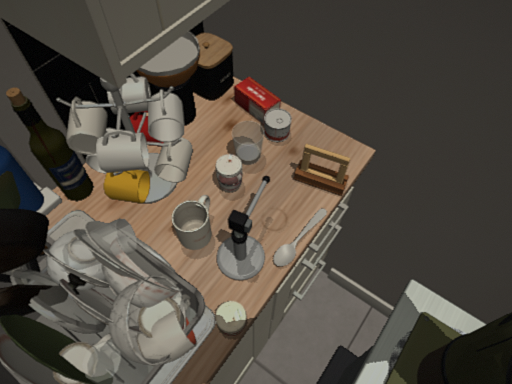

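View pics/side.png

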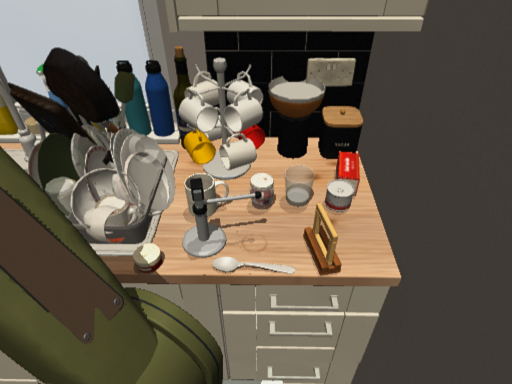

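The scene picture shows the stand's foot at (240,257), its head at (240,220), the bar tip at (266,179) and the trivet top at (327,152). In the side picture they are at (204,240), (198,190), (264,196) and about (323,208). I'll enlarge both views to pick exact pixels.

Run:
```python
from h import *
a=cv2.imread('pics/scene.png')[140:290,200:360]; b=cv2.imread('pics/side.png')[165:285,175:345]
def up(i,x0,y0,k=5):
    o=cv2.resize(i,None,fx=k,fy=k,interpolation=cv2.INTER_CUBIC); o=cv2.convertScaleAbs(o,alpha=1.4,beta=10)
    for x in range(-x0%10,i.shape[1],10): cv2.line(o,(x*k,0),(x*k,4 if (x+x0)%50 else 14),(0,255,255),1); (x+x0)%20==0 and cv2.putText(o,str(x+x0),(x*k,14),0,.4,(0,255,255))
    for y in range(-y0%10,i.shape[0],10): cv2.line(o,(0,y*k),(4,y*k),(0,255,255),1); (y+y0)%20==0 and cv2.putText(o,str(y+y0),(6,y*k+4),0,.4,(0,255,255))
    return o
cv2.imwrite('pics/a.png',up(a,200,140,4)); cv2.imwrite('pics/b.png',up(b,175,165,4))
```

```text
(no output)
```

View pics/a.png

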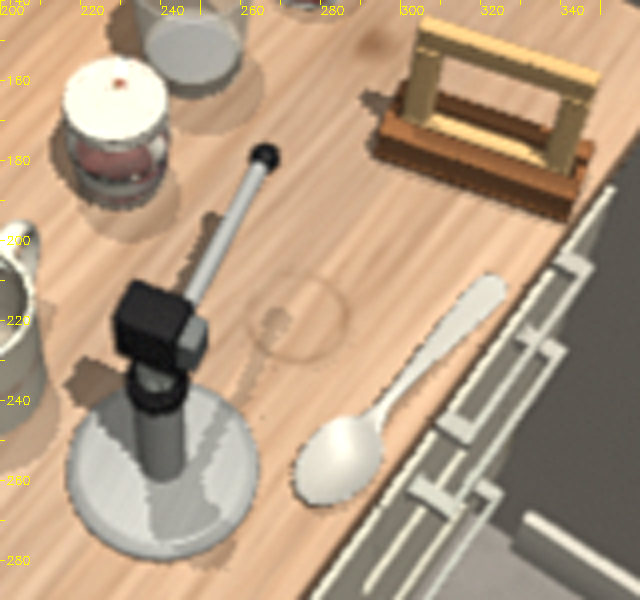

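View pics/b.png

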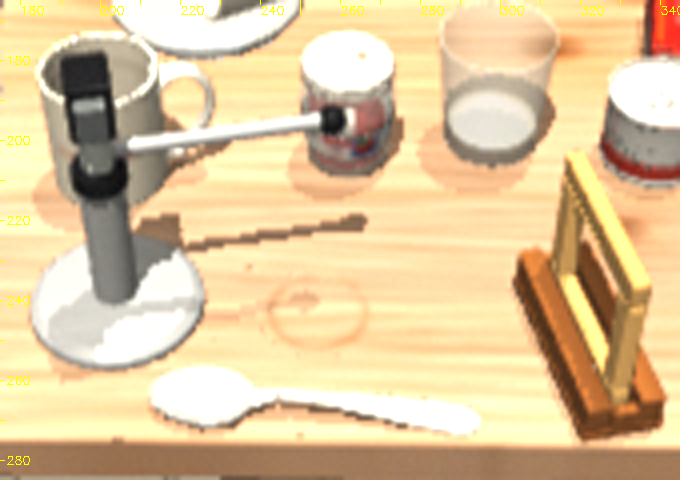

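Enlarged scene view: foot centre (240.8,256.8), knob (266,179.2), trivet top middle about (327,153). Enlarged side view: foot (204.5,240.2), knob (258.2,195), trivet top edge running from (318.5,203) to (335,237).

```bash
cat >> h.py <<'E'
def ray(f,uv,s=None):
    T=campose(f,s); F=192/np.tan(np.radians(f['fov_y']/2))
    d=T[:3,:3]@np.array([(uv[0]-f['cx'])/F,-(uv[1]-f['cy'])/F,-1]); return T[:3,3],d/np.linalg.norm(d)
def plane(f,uv,z,s=None):
    o,d=ray(f,uv,s); return o+d*(z-o[2])/d[2]
def tri(r1,r2):
    A=np.array([r1[1],-r2[1]]).T; t=np.linalg.lstsq(A,r2[0]-r1[0],rcond=None)[0]
    p,q=r1[0]+t[0]*r1[1],r2[0]+t[1]*r2[1]; return (p+q)/2,np.linalg.norm(p-q)
E
python3 - <<'E'
from h import *
np.set_printoptions(precision=4,suppress=True)
_,f=grab('scene');_,g=grab('side')
A=lambda x,y:(200+x/4,140+y/4); B=lambda x,y:(175+x/4,165+y/4)
for n,a,b in [('foot',A(163,467),B(118,301)),('knob',A(264,157),B(333,120)),('trivR',A(597,85),B(642,287)),('trivL',A(424,25),B(574,153)),('headtop',A(160,304),B(86,68))]:
    print(n,*tri(ray(f,a),ray(g,b)))
for n,im,p in [('foot',f,A(163,467)),('foot',g,B(118,301))]: print(n,plane(im,p,.006))
for n,p in [('knob',A(264,157))]: print(n,plane(f,p,.13))
print('knob side',plane(g,B(333,120),.13))
for n,p in [('hl_f',A(373,154)),('hr_f',A(567,217)),('hr_b',A(593,145))]: print(n,plane(f,p,.03))
for n,p in [('h far l',B(517,258)),('near l',B(587,412)),('near r',B(663,397))]: print(n,plane(g,p,.03))
E
```

```text
foot [0.4847 0.0261 0.0026] 0.0018746814468509519
knob [ 0.515  -0.1094  0.1288] 0.001582599521406367
trivR [ 0.3969 -0.2741  0.1139] 0.004369269520850221
trivL [ 0.4992 -0.2494  0.1173] 0.003993647947233593
headtop [0.4815 0.0244 0.1938] 0.0016008485661624756
foot [0.4831 0.028  0.006 ]
foot [0.4825 0.0248 0.006 ]
knob [ 0.5141 -0.1079  0.13  ]
knob side [ 0.5146 -0.1099  0.13  ]
hl_f [ 0.4984 -0.2074  0.03  ]
hr_f [ 0.3784 -0.2387  0.03  ]
hr_b [ 0.3918 -0.2949  0.03  ]
h far l [ 0.5    -0.2249  0.03  ]
near l [ 0.3811 -0.2542  0.03  ]
near r [ 0.3922 -0.2985  0.03  ]
```

```bash
cat >> h.py <<'E'
def togo(p,yaw_y,s=None):
    """shift (mm, tool axes) and turn about tool z so tool y lies along world angle yaw_y, tool down"""
    s=s or arm.get_state(); M=R.from_rotvec(s['orientation']).as_matrix()
    y=np.array([np.cos(yaw_y),np.sin(yaw_y),0]); z=np.array([0,0,-1.]); T=np.array([np.cross(y,z),y,z]).T
    return 1000*M.T@(np.array(p)-s['position']), R.from_matrix(M.T@T).as_rotvec()
E
python3 - <<'E'
from h import *
np.set_printoptions(precision=4,suppress=True)
_,f=grab('scene');_,g=grab('side')
s=arm.get_state();print(R.from_rotvec(s['orientation']).as_matrix())
A=lambda x,y:(200+x/4,140+y/4); B=lambda x,y:(175+x/4,165+y/4)
print('jar',plane(f,A(117,100),.084),plane(g,B(348,62),.084))
print('tumbler',plane(f,(247,133),.092)); print('mug',plane(f,(190,215),.096)); print('tin',plane(g,(341,188),.057))
print('mugtree',tri(ray(f,(128,95)),ray(g,(220,65))))
for sg in (1,-1): print(togo((.448,-.262,.26),sg*np.pi/2+np.radians(13.3)))
for w in [(.40,.42,.32),(.49,.2,.32),(.49,0,.30)]: print(w,togo(w,np.pi/2+.232)[0])
E
```

```text
[[-0.9269  0.3753 -0.0001]
 [ 0.3753  0.9269 -0.0004]
 [-0.     -0.0004 -1.    ]]
jar [ 0.625  -0.1157  0.084 ] [ 0.6271 -0.1187  0.084 ]
tumbler [ 0.6468 -0.2147  0.092 ]
mug [0.604  0.0456 0.096 ]
tin [ 0.6308 -0.3333  0.057 ]
mugtree (array([ 0.755 , -0.0047,  0.3346]), np.float64(0.024264010784022363))
(array([-513.5542, -699.5888,  -17.5969]), array([-0.0004, -0.0001, -0.6169]))
(array([-513.5542, -699.5888,  -17.5969]), array([-0.0001,  0.0005,  2.5247]))
(0.4, 0.42, 0.32) [-213.1015  -85.4824  -77.8423]
(0.49, 0.2, 0.32) [-379.0914 -255.6216  -77.7705]
(0.49, 0, 0.3) [-454.1534 -440.9935  -57.6972]
```

```bash
python3 -m crank '[[0,0,-39,0,0,0,85],[0,0,-39,0,0,0,85],[-35.5,-14.2,0,0,0,0,85],[-35.5,-14.2,0,0,0,0,85],[-35.5,-14.2,0,0,0,0,85],[-35.5,-14.2,0,0,0,0,85],[-35.5,-14.2,0,0,0,0,85],[-35.5,-14.2,0,0,0,0,85]]'
python3 -m crank '[[-27.7,-28.4,0,0,0,0,85],[-27.7,-28.4,0,0,0,0,85],[-27.7,-28.4,0,0,0,0,85],[-27.7,-28.4,0,0,0,0,85],[-27.7,-28.4,0,0,0,0,85],[-27.7,-28.4,0,0,0,0,85]]'
python3 -m crank '[[-12.5,-31,3.4,0,0,0,85],[-12.5,-31,3.4,0,0,0,85],[-12.5,-31,3.4,0,0,0,85],[-12.5,-31,3.4,0,0,0,85],[-12.5,-31,3.4,0,0,0,85],[-12.5,-31,3.4,0,0,0,85]]'
python3 -m crank '[[-7.4,-32,5,0,0,0,85],[-7.4,-32,5,0,0,0,85],[-7.4,-32,5,0,0,0,85],[-7.4,-32,5,0,0,0,85],[-7.4,-32,5,0,0,0,85],[-7.4,-32,5,0,0,0,85],[-7.4,-32,5,0,0,0,85],[-7.4,-32,5,0,0,0,85]]'
python3 -m crank '[[0,0,0,0,0,-0.103,85],[0,0,0,0,0,-0.103,85],[0,0,0,0,0,-0.103,85],[0,0,0,0,0,-0.103,85],[0,0,0,0,0,-0.103,85],[0,0,0,0,0,-0.103,85],[0,0,0,0,0,0,85]]'
python3 - <<'E'
from h import *
np.set_printoptions(precision=4,suppress=True)
print(togo((.448,-.262,.26),np.pi/2+.232)); grab('wrist','w1')
E
```

```text
t: 1.02
position: [0.4011, 0.4189, 0.3205]
orientation: [0.6, 3.083, 0.0]
ft_force: [1.2, 0.9, 0.2]
gripper_width: 0.994
grip_force: 0.0
t: 1.52
position: [0.4905, 0.1982, 0.3205]
orientation: [0.6, 3.083, 0.0]
ft_force: [-0.0, 0.5, -0.2]
gripper_width: 0.998
grip_force: 0.0
t: 2.02
position: [0.4896, -0.0021, 0.2999]
orientation: [0.6, 3.083, 0.0]
ft_force: [0.4, -0.1, 0.3]
gripper_width: 0.996
grip_force: 0.0
t: 2.68
position: [0.4482, -0.2616, 0.2598]
orientation: [0.601, 3.083, 0.0]
ft_force: [0.7, -0.3, -0.8]
gripper_width: 0.992
grip_force: 0.0
t: 3.27
position: [0.4486, -0.2601, 0.2598]
orientation: [-0.369, 3.12, 0.001]
ft_force: [-0.6, -0.4, 0.8]
gripper_width: 0.992
grip_force: 0.0
(array([ 0.9744, -1.7014, -0.1553]), array([0.0003, 0.0003, 0.0035]))
```

View pics/w1.png

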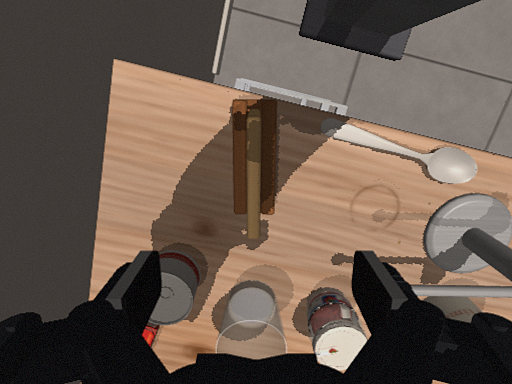

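The wrist picture shows the trivet's top strip nearly vertical, from about (254,111) to (254,238), so the tool is aligned with it.

Run:
```python
from h import *
np.set_printoptions(precision=4,suppress=True)
s,f=grab('wrist'); im=f['pixels'].astype(int)
hsv=cv2.cvtColor(f['pixels'],cv2.COLOR_RGB2HSV)
for v in (120,150,180,200,220,230):
    print(v,[tuple(im[v,u]) for u in range(244,264,2)])
a=plane(f,(253.5,110),.118,s);b=plane(f,(254,239),.118,s); d=a-b
print(a,b,(a+b)/2,np.linalg.norm(d),np.degrees(np.arctan2(-d[1],-d[0])))
```

```text
120 [(np.int64(51), np.int64(29), np.int64(15)), (np.int64(65), np.int64(49), np.int64(30)), (np.int64(119), np.int64(91), np.int64(59)), (np.int64(129), np.int64(99), np.int64(63)), (np.int64(86), np.int64(69), np.int64(46)), (np.int64(84), np.int64(67), np.int64(44)), (np.int64(114), np.int64(88), np.int64(58)), (np.int64(78), np.int64(60), np.int64(39)), (np.int64(67), np.int64(54), np.int64(38)), (np.int64(48), np.int64(32), np.int64(19))]
150 [(np.int64(84), np.int64(52), np.int64(33)), (np.int64(67), np.int64(45), np.int64(33)), (np.int64(78), np.int64(59), np.int64(42)), (np.int64(85), np.int64(66), np.int64(43)), (np.int64(80), np.int64(63), np.int64(37)), (np.int64(80), np.int64(64), np.int64(41)), (np.int64(80), np.int64(61), np.int64(42)), (np.int64(78), np.int64(60), np.int64(38)), (np.int64(65), np.int64(50), np.int64(31)), (np.int64(50), np.int64(30), np.int64(19))]
180 [(np.int64(82), np.int64(49), np.int64(32)), (np.int64(66), np.int64(44), np.int64(17)), (np.int64(111), np.int64(87), np.int64(56)), (np.int64(123), np.int64(95), np.int64(59)), (np.int64(123), np.int64
[... 1018 characters left out ...]
nt64(104), np.int64(80), np.int64(53)), (np.int64(84), np.int64(68), np.int64(52)), (np.int64(108), np.int64(86), np.int64(67))]
230 [(np.int64(183), np.int64(144), np.int64(113)), (np.int64(73), np.int64(56), np.int64(44)), (np.int64(114), np.int64(89), np.int64(56)), (np.int64(126), np.int64(96), np.int64(63)), (np.int64(122), np.int64(96), np.int64(60)), (np.int64(119), np.int64(91), np.int64(59)), (np.int64(117), np.int64(90), np.int64(57)), (np.int64(105), np.int64(82), np.int64(53)), (np.int64(80), np.int64(64), np.int64(48)), (np.int64(105), np.int64(83), np.int64(68))]
[ 0.3924 -0.2763  0.118 ] [ 0.5034 -0.2502  0.118 ] [ 0.4479 -0.2633  0.118 ] 0.11397054049087377 13.273029529023878
```

```bash
python3 -m crank '[[0.7,-1.5,30,0,0,0,85],[0.7,-1.5,30,0,0,0,85],[0,0,30,0,0,0,60],[0,0,25,0,0,0,50],[0,0,20,0,0,0,40],[0,0,12,0,0,0,40],[0,0,0,0,0,0,40],[0,0,0,0,0,0,40]]'
python3 -m crank '[[0,0,0,0,0,0,8],[0,0,0,0,0,0,8],[0,0,0,0,0,0,8],[0,0,0,0,0,0,8],[0,0,0,0,0,0,8],[0,0,0,0,0,0,8],[0,0,0,0,0,0,8]]'
python3 -m crank '[[0,0,-10,0,0,0,8],[0,0,-20,0,0,0,8],[0,0,-30,0,0,0,8],[0,0,-30,0,0,0,8],[0,0,-10,0,0,0,8],[0,0,0,0,0,0,8],[0,0,0,0,0,0,8]]'
python3 - <<'E'
from h import *
_,f=grab('side','s2')
E
```

```text
t: 4.03
position: [0.4479, -0.263, 0.1127]
orientation: [0.364, -3.12, -0.0]
ft_force: [-0.3, -0.2, 0.1]
gripper_width: 0.467
grip_force: 0.0
t: 4.62
position: [0.4488, -0.2636, 0.1142]
orientation: [-0.365, 3.118, -0.002]
ft_force: [0.1, 1.4, 6.6]
gripper_width: 0.124
grip_force: 60.3
t: 5.2
position: [0.4477, -0.2634, 0.2131]
orientation: [-0.365, 3.12, -0.001]
ft_force: [0.4, -0.0, -0.8]
gripper_width: 0.123
grip_force: 59.4
```

View pics/s2.png

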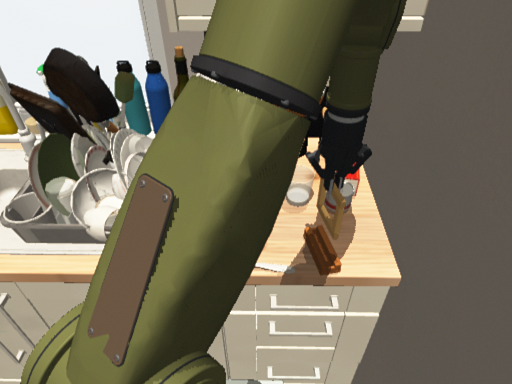

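Trivet held clear of the holder. Now to the bar tip.

```bash
python3 -m crank '[[-12,11,3,0,0,0,8],[-25,22,7,0,0,0,8],[-25,22,7,0,0,0,8],[-25,22,7,0,0,0,8],[-12.7,11.5,4,0,0,0,8],[0,0,0,0,0,0,8],[0,0,0,0,0,0,8]]'
python3 - <<'E'
from h import *
np.set_printoptions(precision=4,suppress=True)
s,f=grab('scene');s,w=grab('wrist')
u=lambda i,k:cv2.resize(i,None,fx=k,fy=k,interpolation=cv2.INTER_CUBIC)
a=u(f['pixels'][120:270,200:340],2.85)[:,:,::-1][:384]; b=w['pixels'][:,112:,::-1]
a=cv2.resize(a,(399,384)); cv2.imwrite('pics/c3.png',np.hstack([a,b])); print(s['position'],togo((.5043,-.0665,.185),np.pi/2+.232))
E
```

```text
t: 5.83
position: [0.5236, -0.1526, 0.183]
orientation: [0.37, -3.116, -0.002]
ft_force: [-0.1, -0.0, -0.8]
gripper_width: 0.117
grip_force: 59.3
[ 0.523  -0.1544  0.1833] (array([-2.2708, 90.7136, -1.2647]), array([ 0.0001, -0.0034, -0.0002]))
```

View pics/c3.png

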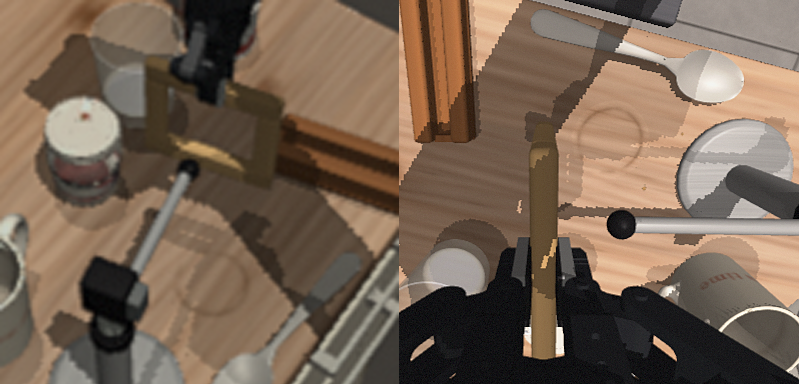

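The trivet is upright and hanging straight in front of the knob. The knob is at wrist pixel (335,225) and the bar runs along row 226, so it lies parallel to tool y.

Run:
```python
from h import *
np.set_printoptions(precision=4,suppress=True)
s,w=grab('wrist'); M=R.from_rotvec(s['orientation']).as_matrix()
for uv in [(335,225),(500,226)]:
    p=plane(w,uv,.13,s); print(p,M.T@(p-s['position'])*1000)
```

```text
[ 0.5163 -0.1087  0.13  ] [-4.4094 46.9263 53.7234]
[ 0.4939 -0.0107  0.13  ] [ -5.1891 147.4121  53.7321]
```

```bash
python3 -m crank '[[-2,8,0,0,0,0,8],[-2,15,0,0,0,0,8],[0,17,0,0,0,0,8],[0,17,0,0,0,0,8],[0,17,0,0,0,0,8],[0,11,0,0,0,0,8],[0,5,0,0,0,0,8],[0,0,0,0,0,0,8]]'
python3 -m crank '[[0,0,10,0,0,0,8],[0,0,10,0,0,0,8],[0,0,6,0,0,0,8],[0,0,3,0,0,0,8],[0,0,0,0,0,0,8],[0,0,0,0,0,0,8]]'
```

```text
t: 6.65
position: [0.5074, -0.0646, 0.1851]
orientation: [-0.368, 3.12, 0.001]
ft_force: [0.2, 0.0, -0.4]
gripper_width: 0.119
grip_force: 59.3
t: 7.15
position: [0.5077, -0.066, 0.1559]
orientation: [-0.364, 3.12, -0.0]
ft_force: [0.7, 0.0, -1.5]
gripper_width: 0.12
grip_force: 59.3
```

```bash
python3 -m crank '[[0,0,2,0,0,0,8],[0,0,1,0,0,0,8],[0,0,0,0,0,0,8]]'; python3 -m crank '[[0,0,1,0,0,0,8],[0,0,1,0,0,0,8],[0,0,0,0,0,0,8]]'
```

```text
t: 7.4
position: [0.5076, -0.0656, 0.1529]
orientation: [-0.366, 3.12, 0.0]
ft_force: [0.1, -0.4, -1.5]
gripper_width: 0.121
grip_force: 59.3
t: 7.65
position: [0.5077, -0.0656, 0.1511]
orientation: [-0.366, 3.12, -0.0]
ft_force: [-0.0, 0.0, 0.0]
gripper_width: 0.124
grip_force: 59.8
```

```bash
python3 -m crank '[[0,0,1,0,0,0,8],[0,0,0,0,0,0,8],[0,0,0,0,0,0,8]]'
python3 - <<'E'
from h import *
s,f=grab('scene');s,w=grab('wrist'); s2,g=grab('side')
u=lambda i:cv2.resize(i,(399,384),interpolation=cv2.INTER_CUBIC)[:,:,::-1]
cv2.imwrite('pics/c4.png',np.hstack([u(f['pixels'][130:265,195:335]),w['pixels'][:,112:,::-1]]))
E
```

```text
t: 7.9
position: [0.5078, -0.0656, 0.1508]
orientation: [-0.365, 3.119, -0.001]
ft_force: [-2.0, -0.3, 10.6]
gripper_width: 0.122
grip_force: 60.8
```

View pics/c4.png

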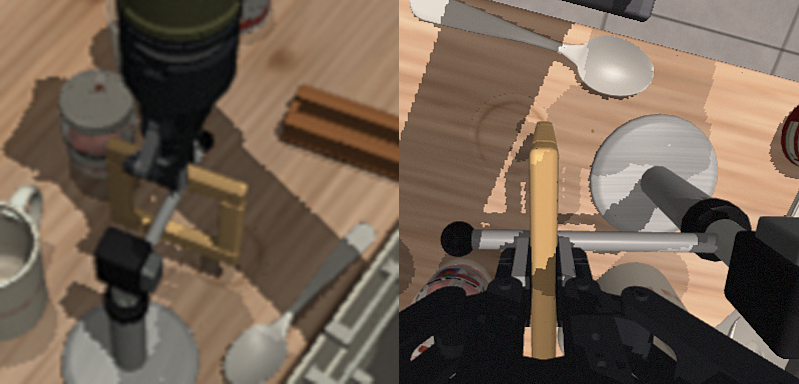

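The bar passes through the opening, and 10.6 N shows the strip resting on it. I'll ease up 1 mm, let go, then rise.

```bash
python3 -m crank '[[0,0,-1,0,0,0,11],[0,0,0,0,0,0,16],[0,0,0,0,0,0,22],[0,0,0,0,0,0,30],[0,0,0,0,0,0,38],[0,0,0,0,0,0,38],[0,0,0,0,0,0,38]]'
python3 -m crank '[[0,0,-5,0,0,0,38],[0,0,-15,0,0,0,38],[0,0,-25,0,0,0,38],[0,0,-30,0,0,0,85],[0,0,-30,0,0,0,85],[0,0,-25,0,0,0,85],[0,0,0,0,0,0,85]]'
python3 - <<'E'
from h import *
np.set_printoptions(precision=4,suppress=True)
print([togo((.483,.026,.27),a)[1] for a in (.228,.228+np.pi)],togo((.483,.026,.27),.228)[0],arm.get_state()['joint_pos'])
E
```

```text
t: 8.63
position: [0.5076, -0.0656, 0.1508]
orientation: [0.366, -3.12, -0.0]
ft_force: [-0.8, -0.0, 0.8]
gripper_width: 0.446
grip_force: 0.0
t: 9.22
position: [0.5105, -0.0654, 0.286]
orientation: [-0.364, 3.11, -0.002]
ft_force: [0.8, -0.1, -0.6]
gripper_width: 0.981
grip_force: 0.0
[array([0.0056, 0.0096, 1.5758]), array([-0.0096,  0.0056, -1.5658])] [ 5.832  95.2994 15.6691] [ 0.2667  0.4959 -0.3537  1.8421  0.2258  0.8326  1.6047]
```

```bash
python3 -m crank '[[0,0,0,0,0,0.1,85],[0,0,0,0,0,0.1,85],[0,0,0,0,0,0.1,85],[0,0,0,0,0,0.1,85],[0,0,0,0,0,0.1,85],[0,0,0,0,0,0.1,85],[0,0,0,0,0,0.1,85],[0,0,0,0,0,0.1,85]]'
python3 -m crank '[[0,0,0,0,0,0.1,85],[0,0,0,0,0,0.1,85],[0,0,0,0,0,0.1,85],[0,0,0,0,0,0.1,85],[0,0,0,0,0,0.1,85],[0,0,0,0,0,0.1,85],[0,0,0,0,0,0.1,85],[0,0,0,0,0,0.075,85]]'
python3 -m crank '[[22,0,0,0,0,0,85],[24,0,0,0,0,0,85],[24,0,0,0,0,0,85],[22,-2,0,0,0,0,85],[0,0,0,0,0,0,85],[0,0,0,0,0,0,85]]'
python3 - <<'E'
from h import *
np.set_printoptions(precision=4,suppress=True)
print(togo((.483,.026,.27),.228),arm.get_state()['joint_pos'][6])
s,w=grab('wrist'); s2,f=grab('scene'); _,g=grab('side')
u=lambda i:cv2.resize(i,(288,384),interpolation=cv2.INTER_CUBIC)[:,:,::-1]
cv2.imwrite('pics/c5.png',np.hstack([u(f['pixels'][145:265,230:320]),w['pixels'][:,:,::-1]]))
cv2.imwrite('pics/w5.png',w['pixels'][:,:,::-1])
E
```

```text
t: 9.88
position: [0.5072, -0.0655, 0.2806]
orientation: [-0.886, -3.013, 0.0]
ft_force: [-0.4, 0.2, 0.4]
gripper_width: 0.997
grip_force: 0.0
t: 10.55
position: [0.5072, -0.0654, 0.2806]
orientation: [-1.958, -2.456, 0.001]
ft_force: [-0.3, 0.7, -0.1]
gripper_width: 0.997
grip_force: 0.0
t: 11.05
position: [0.4842, 0.0248, 0.2807]
orientation: [-1.949, -2.463, 0.0]
ft_force: [-0.3, -1.0, -0.8]
gripper_width: 0.996
grip_force: 0.0
(array([ 1.3967, -0.8754, 10.7248]), array([-0.0006, -0.0005,  0.0042])) 0.16751872832497558
```

View pics/c5.png

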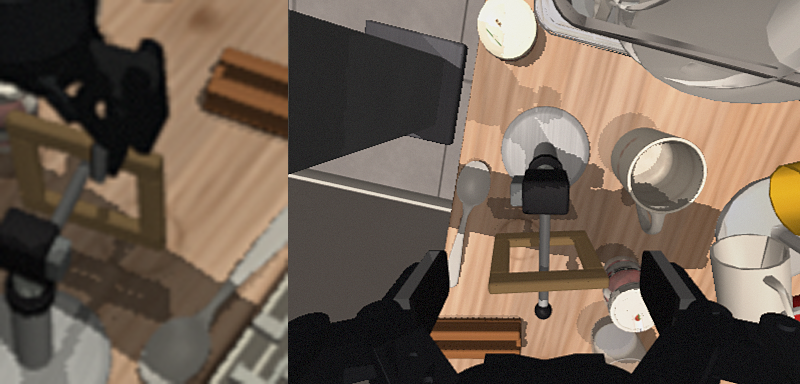

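The trivet hangs free on the bar. In the wrist picture the head spans columns 236–281, with its top face around rows 193–214 and the button on the left at column 224.

Run:
```python
from h import *
np.set_printoptions(precision=4,suppress=True)
s,w=grab('wrist'); M=R.from_rotvec(s['orientation']).as_matrix(); im=w['pixels'].astype(int).sum(2)
for v in (178,185,200,208): print(v,im[v,216:292:2])
print(im[160:222:2,258])
for uv,z in [((258.5,193),.19),((258.5,214),.19),((236,204),.19),((281,204),.19),((256.5,198),.13),((255,311),.13)]:
    p=plane(w,uv,z,s); print(uv,p,M.T@(p-s['position'])*1000)
```

```text
178 [285 280 270 277 141 144 145 147 144  83  69  83  76  72  74  79  81  66
  76  56  76  82  72  80  64  73  59  69  76  78  82  78 113 288 256 273
 270 291]
185 [277 267 281 240 320 315 321 322 325   0  87 104  96 106 121 127  77  95
 100  89  97 100  80  89  85  76  91  88  78  59  66  70  63 310 300 290
 267 262]
200 [191 206 203 241 382 386 375 379 394  38 116 121 115 117 123 119 119 115
 125 131 123 117 130 130 126 127 130 110 115 133 132  98  98 195 292 272
 280 293]
208 [195 193 216 201 188 184 191 170 184 160  92 119 114 104  98 104 121 118
 113 115  92 113 121 104 106 114 122 115 105 122 120  75 171 184 190 198
 283 260]
[ 85 263 235  68  36  36  42  65  58  82  93 112  99  72 135 131 142 122
 120 130 117 107 112 112 113 117 310 303 305 305 303]
(258.5, 193) [0.4866 0.0275 0.19  ] [ 4.7082  2.8623 90.8488]
(258.5, 214) [0.4902 0.012  0.19  ] [-11.1821   2.8809  90.86  ]
(236, 204) [0.4728 0.0159 0.19  ] [ -3.5241 -13.2068  90.8555]
(281, 204) [0.5042 0.0231 0.19  ] [-3.5476 18.9493 90.8537]
(256.5, 198) [0.4906 0.0041 0.13  ] [-18.9513   1.4593 150.8655]
(255, 311) [ 0.5162 -0.1134  0.13  ] [-139.2403   -0.1325  150.95  ]
```

```bash
python3 -m crank '[[0,0,15,0,0,0,85],[0,0,25,0,0,0,85],[0,0,25,0,0,0,85],[0,0,25,0,0,0,85],[0,0,18,0,0,0,85],[0,0,11,0,0,0,85],[0,0,0,0,0,0,85],[0,0,0,0,0,0,85]]'
python3 - <<'E'
from h import *
np.set_printoptions(precision=4,suppress=True)
print(togo((.483,.026,.162),.228))
s,w=grab('wrist'); f=grab('scene')[1]
u=lambda i:cv2.resize(i,(288,384),interpolation=cv2.INTER_CUBIC)[:,:,::-1]
cv2.imwrite('pics/c6.png',np.hstack([u(f['pixels'][145:265,205:295]),w['pixels'][:,:,::-1]]))
E
```

```text
t: 11.92
position: [0.4848, 0.0226, 0.1616]
orientation: [-1.955, -2.459, 0.001]
ft_force: [-0.1, -0.7, 0.5]
gripper_width: 0.995
grip_force: 0.0
(array([ 3.6833, -0.9518, -0.3748]), array([-0.001 ,  0.0002, -0.0005]))
```

View pics/c6.png

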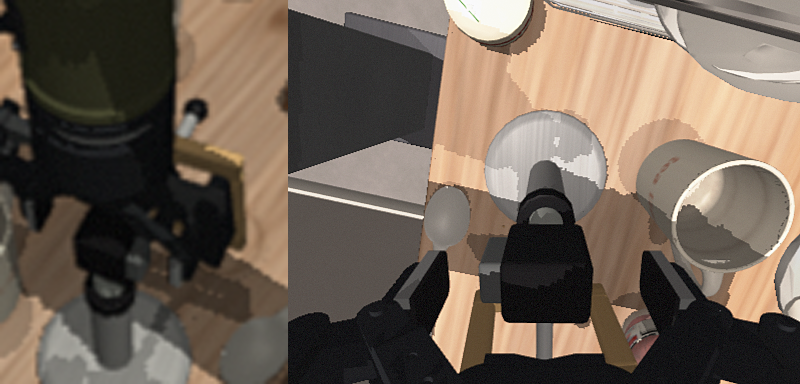

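The head sits centred between the open fingers, spanning columns 502–592 with the fingers at 447 and 641. Closing.

```bash
python3 -m crank '[[1.5,0,0,0,0,0,60],[0,0,0,0,0,0,48],[0,0,0,0,0,0,40],[0,0,0,0,0,0,30],[0,0,0,0,0,0,30],[0,0,0,0,0,0,30],[0,0,0,0,0,0,30],[0,0,0,0,0,0,30]]'
python3 -m crank '[[0,0,0,0,0,0,30],[0,0,0,0,0,0,30]]'; python3 -c "
from h import *
print(togo((.483,.026,.252),.228), arm.get_state()['torque'])"
```

```text
t: 12.68
position: [0.4848, 0.0252, 0.1627]
orientation: [1.954, 2.459, 0.001]
ft_force: [1.0, 1.1, 7.6]
gripper_width: 0.391
grip_force: 60.9
t: 12.85
position: [0.4848, 0.0252, 0.1627]
orientation: [1.954, 2.459, 0.001]
ft_force: [1.7, 1.2, 7.7]
gripper_width: 0.393
grip_force: 60.9
(array([  1.21968059,  -1.48331146, -89.3170502 ]), array([ 0.00093855, -0.00034652, -0.00016456])) [-0.14863506  0.97943572 -0.26777826]
```

```bash
python3 -m crank '[[0,0,-2,0,0,0,30],[0,0,-3,0,0,0,30],[0,0,-3,0,0,0,30],[0,0,0,0,0,0,30],[0,0,0,0,0,0,30]]'
```

```text
t: 13.27
position: [0.4848, 0.0252, 0.1701]
orientation: [1.953, 2.46, 0.001]
ft_force: [3.3, 0.8, -2.4]
gripper_width: 0.392
grip_force: 60.9
```

```bash
python3 -m crank '[[0,0,-3,0,0,0,30],[0,0,-4,0,0,0,30],[0,0,-4,0,0,0,30],[0,0,-4,0,0,0,30],[0,0,-4,0,0,0,30],[0,0,-4,0,0,0,30],[0,0,-4,0,0,0,30],[0,0,-3,0,0,0,30]]'
python3 -m crank '[[0,0,-3,0,0,0,30],[0,0,-4,0,0,0,30],[0,0,-4,0,0,0,30],[0,0,-4,0,0,0,30],[0,0,-4,0,0,0,30],[0,0,-4,0,0,0,30],[0,0,-4,0,0,0,30],[0,0,-3,0,0,0,30]]'
```

```text
t: 13.93
position: [0.4847, 0.0252, 0.2005]
orientation: [1.953, 2.46, 0.001]
ft_force: [4.8, 1.7, -5.1]
gripper_width: 0.389
grip_force: 61.0
t: 14.6
position: [0.4847, 0.0252, 0.2305]
orientation: [1.953, 2.46, 0.001]
ft_force: [5.3, 1.7, -3.7]
gripper_width: 0.393
grip_force: 61.0
```

```bash
python3 -m crank '[[0,0,-3,0,0,0,30],[0,0,-4,0,0,0,30],[0,0,-4,0,0,0,30],[0,0,-3,0,0,0,30],[0,0,-2,0,0,0,30],[0,0,-1,0,0,0,30],[0,0,0,0,0,0,30],[0,0,0,0,0,0,30]]'
```

```text
t: 15.27
position: [0.4847, 0.0252, 0.2475]
orientation: [1.953, 2.46, 0.002]
ft_force: [5.7, 0.7, -2.5]
gripper_width: 0.387
grip_force: 61.1
```

```bash
python3 -m crank '[[0,0,-2,0,0,0,30],[0,0,-2,0,0,0,30],[0,0,0,0,0,0,30],[0,0,0,0,0,0,30]]'; python3 -m crank '[[0,0,-1.5,0,0,0,30],[0,0,0,0,0,0,30],[0,0,0,0,0,0,30]]'
```

```text
t: 15.6
position: [0.4847, 0.0252, 0.2515]
orientation: [1.953, 2.46, 0.002]
ft_force: [5.3, 2.0, -2.3]
gripper_width: 0.393
grip_force: 61.2
t: 15.85
position: [0.4847, 0.0252, 0.2528]
orientation: [1.953, 2.46, 0.001]
ft_force: [5.7, 1.9, -4.1]
gripper_width: 0.397
grip_force: 63.0
```

```bash
python3 -m crank '[[0,0,-1,0,0,0,30],[0,0,0,0,0,0,30],[0,0,0,0,0,0,30]]'
python3 - <<'E'
from h import *
np.set_printoptions(precision=4,suppress=True)
s,w=grab('wrist'); f=grab('scene')[1]; g=grab('side')[1]
u=lambda i:cv2.resize(i,(399,450),interpolation=cv2.INTER_CUBIC)[:,:,::-1]
cv2.imwrite('pics/c7.png',np.hstack([u(f['pixels'][115:265,195:328]),u(g['pixels'][135:255,170:276])]))
E
```

```text
t: 16.1
position: [0.4847, 0.0252, 0.2528]
orientation: [1.953, 2.461, 0.001]
ft_force: [7.2, 2.0, -12.6]
gripper_width: 0.392
grip_force: 62.6
```

View pics/c7.png

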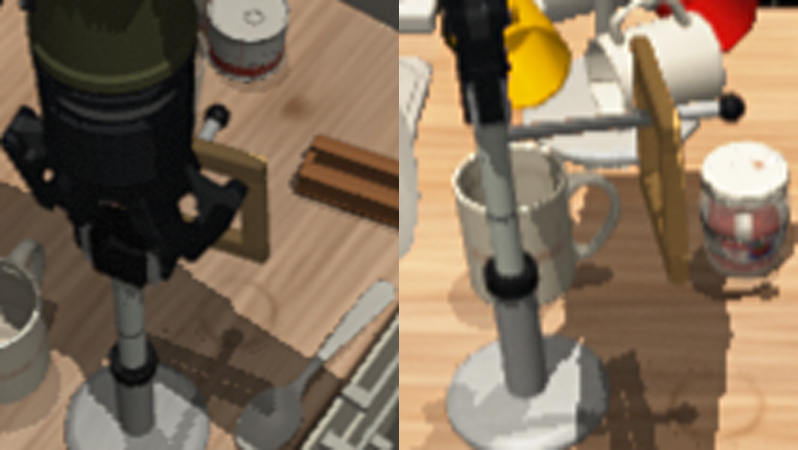

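The mast is fully up: 90 mm of travel and firm against the end stop at −12.6 N. The trivet hangs free on the bar. I'll let it settle, then hand in.

```bash
python3 -m crank '[[0,0,0,0,0,0,30],[0,0,0,0,0,0,30],[0,0,0,0,0,0,30],[0,0,0,0,0,0,30],[0,0,0,0,0,0,30],[0,0,0,0,0,0,30],[0,0,0,0,0,0,30],[0,0,0,0,0,0,30]]' && python3 -c "
from plant import arm
print(arm.job_done())"
```

```text
t: 16.92
position: [0.4847, 0.0252, 0.2528]
orientation: [1.953, 2.461, 0.0]
ft_force: [7.2, 2.5, -13.0]
gripper_width: 0.39
grip_force: 62.6
the job is handed in; nothing more can be done
None
```

I hung the trivet on the bar and let go with the mast down, then pinched the head and pulled the mast 90 mm up to its second stop; the job was handed in at 16.9 s with the arm still pinching and the trivet hanging free.

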